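# Refit the feed knob on the parcel bench's paper-tape dispenser and hold it pressed

### The job

The feed knob has come off the paper-tape dispenser on the packing bench. Pick it up, turn it so that the flat in its bore matches the flat of the bare D-shaped spindle on the dispenser's control deck, and push it fully on, down to the washer; then press knob and spindle right down against the feed spring and keep them pressed: finish while your gripper is still holding the knob down. Leave everything else on the bench where it is.

Things in the scene. Friction and masses are not known exactly. Their poses are not given: they have to be found in the camera images.
- knob: the loose feed knob, black plastic, standing upright (bore down) on the bench, about 60 g: round skirt 48 mm in diameter, 21 mm high, with a pointed nose at one side; on top a bar grip, so 41 mm high in all. Origin: on the axis at the underside; x points to the nose, z up
- knob_grip (a point): on the knob's axis, 31 mm above its underside: centre of the bar grip, which is 40 mm long (along the knob's x), 14 mm wide and 20 mm high. Gripped across the 14 mm, the fingertips stand over the skirt's top, which is 10 mm below this point; same axes as the knob
- knob_nose (a point): tip of the knob's nose at the underside, 32 mm along the knob's x from its axis; same axes. The knob's bore, open below, is a D 18 mm deep: round radius 8.7 mm, cut by a flat 3.7 mm from the axis on the nose's side, with a 1.5 mm chamfer at the mouth
- spindle_seat (a point): centre of the top face of the steel washer on the feed spindle: where the centre of the knob's underside belongs. 9 mm above the deck, 109 mm above the bench when not pressed; turns and sinks with the spindle. x points out of the shaft's flat, z up. The washer is 30 mm in diameter with a tongue 8 mm wide reaching 24 mm from the axis on the flat's side (+x)
- spindle_tip (a point): centre of the steel D-shaft's upper end, 16 mm above spindle_seat, same axes. Shaft diameter 16 mm, flat 3 mm from the axis on the +x side, its last 2 mm tapered by 1.5 mm. Shaft and bore leave 0.7 mm all round and about 0.2 rad of play
- feed_press (a joint): how far the spindle is pressed down, m: 0 at rest, 0.005 right down on its stop. A spring pushes it up with 4.8 N at 0 growing to 10.8 N at 0.005
- feed_spindle (a joint): turn of the spindle in the dispenser, rad, counter-clockwise from above, 0 when the flat looks to the dispenser's +x; it starts between -1 and 1 and stays where it is left (turning it takes 0.05 N m; stops at -1.4 and 1.4)
- dispenser: the fixed paper-tape dispenser, grey, 270 mm deep (x), 300 wide (y). Origin: centre of the underside; +x from tape outlet to rear. Left half (+y): black control deck, 100 mm high, spindle at x -15, y +80 mm, fitted heater dial 18 mm high at x 92, y 112 mm, else clear. Right half: drum cover from y -32 mm, 208 mm high, in front of it the moistener cover, 138 mm high
- tape_roll: bystander: roll of brown tape lying flat, ring 96 mm outside, 76 mm inside, 48 mm high; origin at the centre of its underside
- label_roll: bystander: roll of white labels, 72 mm in diameter, 55 mm high; origin at the centre of its underside
- round_cap: bystander: small plain round ribbed black knob, 38 mm in diameter, 18 mm high, without nose or bar; origin at the centre of its underside
- cutter: bystander: safety cutter 150 mm long along its x, 26 mm wide, 23 mm high; origin under its middle
- marker: bystander: marker pen 127 mm long along its x, 17 mm thick; origin under its middle
- parcel: bystander: small taped carton 150 x 110 x 70 mm; origin at the centre of its underside
- scanner: bystander: barcode scanner lying down, 185 mm long along its x, 60 mm wide, 48 mm high; origin under its middle
Things that resemble listed ones, but are neither listed nor needed, are in the scene too. There is more than one size of the knob; the one meant has the size given above.

How it is judged:
By the outcome, as a careful person would: the job done as asked, in the order asked, and still so for the second after the job is handed in, while the arm keeps its last pose, push and grip.
It also fails if it takes over 35 s, if anything falls off the work surface, if the arm or the gripper's body presses on something with over 40 N, if the wrist force passes 120 N, or if a joint passes its speed limit or range.

### The arm

A 6-joint arm with a two-finger parallel gripper is mounted at the origin on the work surface. World frame = base frame: x ahead of the robot, y to its left, z up, the work surface at z = 0. Lengths are in m, angles in rad, forces in N, time in s.
With the tool pointing down it reaches from about 0.425 to 0.95 m from the base axis. Payload 14.7 kg.
Tool frame: the origin (TCP) lies midway between the tips of the shut fingers; the grasp point (between the pads) lies r.hold_point_z behind it (r.hold_point_z is the distance from the TCP to the grasp point, in m); z points along the fingers, y is the line along which they close (so a half turn about z gives the same grasp; the last joint's range is limited). The gripper opens to 85 mm and grips with 20 to 120 N. Pads are 22 mm wide; open, the fingers measure 114 mm over their backs; the gripper's body (76 mm by 85 mm) begins 54 mm behind the grasp point. The pads swing forward as they close: fully open they stand 13 mm farther back than shut.
Start: joints at [1.076, 0.48, 1.596, -0, 1.065, -0.047], TCP at [0.281, 0.586, 0.231] pointing down, gripper open.
Joint ranges: [-2.75, 2.75], [-0.82, 2.05], [0.23, 2.67], [-1.56, 4.7], [0.09, 2.69], [-2.92, 2.92]. Speed limits (rad/s): [1.89, 1.89, 2.39, 3.01, 3.01, 3.01].

### API

Orientations are given as a 3x3 rotation matrix whose columns are the frame's x, y, z axes.
In Python, from station import status, vision, r gives the robot as it stands. The module is installed in compiled form; this text tells all that it offers.
- The arm moves only by the shell command python3 -m crank 'ROWS' [FORCE]. ROWS is text: rows parted by semicolons, each of 7 numbers parted by spaces: the opening, from 0 (shut) to 1 (fully open), then the shift along the world's x, y, z normalised to -1 to 1, where 1 is 2 cm, then the turn, a rotation vector about the world's x, y, z normalised to -1 to 1, where 1 is 0.15 rad. A call has 1 to 10 rows; each row shifts and turns the commanded pose from where the row before left it; what a row does not reach is not made up. A row lasts 1/10 s, in which the tool goes at most 50 mm and 8.59 degrees, less where a joint would pass 70% of its speed; a pose out of reach is approached as far as the arm can. A call with a number of a shift or a turn outside -1 to 1 is refused whole. A call with a gripper value outside its range is refused whole. The fingers move at their own pace and stop on an object; FORCE is the grip in N (left out, the last holds). Time passes only in rows, so rows that do not move let the fingers close. It gives the time, the measured TCP pose, the force, the opening and the grip force at its end, in the units of the state.
- status.sense(): the state, without advancing time (a new reading comes with each control period).
- vision.get_image(name): name is "scene" or "top" or "wrist"; returns a dict with "image" (480x640x3 uint8, blue, green, red), "depth" (480x640 float32, m along the optical axis (not along the pixel's ray), 0 where there is no reading), "camera_matrix" (3x3 intrinsics, pixels), "origin" and "attitude" of the camera in the world. Camera axes: x right, y down, z forward; pixel columns grow to the right and rows downward; lengths in m; the calibration is good to about 2 mm. A picture is of the moment at which its call begins.
- r.sign_off(): hands the job in; it is judged then, once.
Trained networks look in the newest picture that a camera, given by its name, has taken for a name from the list of things; names that differ only in an ending like _2 or _b are one class to them, and where a whole thing is asked for, a point or a joint stands for the part that bears it (a point fixed in the world has none). Each returns a list of dicts, best first, with "confidence" (0 to 1); they miss things now and then, are a little off and sometimes report something else, mostly with a low value. They report only what shows in the picture. A call takes as long as a camera call. They do not tell look-alikes from the thing itself.
- vision.masks_of(target, camera): "pixels" (480x640 bool, what is visible of it) and "box" ([left, top, right, bottom] in pixels, round what is visible of it).
The state is a dict: "clock": time; "joint_positions": joint angles; "dq": joint speeds; "joint_torque": joint torques, N m; "ee_pos": TCP position; "orientation": TCP orientation; "contact_force": force on the tool from outside, world axes, zero at the start; "ft_torque": the same for the moment, N m; "width": finger opening in m; "finger_force": force on a finger pad.
Only numpy, scipy, OpenCV 4.12 (cv2) and the standard library are available. Lean on these libraries where they do the work, as an engineer would, in place of code of your own. Each camera call takes 0.05 s, during which the arm holds its last target. There are 200 camera calls.

## Working session

There is one attempt and no reset: what is moved stays moved. The work goes in short steps, Python scripts to look and compute and a shell command to move; the robot and the scene stay as the last step left them, time stands still between calls to the robot, and variables do not carry over. Pictures are saved under pics/ and viewed, at most 10 in all, crops included, and the job is handed in when it is done.

```bash
mkdir -p pics
cat > h.py <<'E'
import numpy as np, cv2
from station import status, vision, r
def pts(im, mask=None):
    d=im["depth"]; K=np.array(im["camera_matrix"]); R=np.array(im["attitude"]); o=np.array(im["origin"])
    v,u=np.nonzero((d>0) if mask is None else (mask&(d>0)))
    z=d[v,u]; c=np.c_[(u-K[0,2])/K[0,0]*z,(v-K[1,2])/K[1,1]*z,z]
    return c@R.T+o,u,v
def proj(im,p):
    K=np.array(im["camera_matrix"]); R=np.array(im["attitude"]); o=np.array(im["origin"])
    c=(np.atleast_2d(p)-o)@R; return (c@K.T)[:,:2]/c[:,2:]
E
python3 - <<'E'
from h import *
print(r.hold_point_z, status.sense()["clock"])
ims={}
for n in ["scene","top"]:
    im=vision.get_image(n); ims[n]=im
    cv2.imwrite(f"pics/{n}0.png",im["image"]); print(n,np.round(im["origin"],3),np.round(im["attitude"],2).tolist(),im["camera_matrix"][0][0])
    for t in ["knob","spindle_seat","spindle_tip","dispenser","round_cap","knob_nose"]:
        for m in vision.masks_of(t,n):
            P,u,v=pts(im,m["pixels"])
            if len(P): print(n,t,round(m["confidence"],2),np.round(m["box"]),len(P),np.round(np.median(P,0),3),np.round(np.percentile(P,2,0),3),np.round(np.percentile(P,98,0),3))
print(status.sense()["clock"])
E
```

```text
0.0187 0.0
scene [1.35  0.163 0.728] [[-0.13, 0.6, -0.79], [0.99, 0.09, -0.09], [0.02, -0.8, -0.61]] 497.41832929457746
scene knob 0.77 [447. 222. 472. 253.] 628 [0.368 0.383 0.026] [0.324 0.357 0.001] [0.389 0.415 0.055]
scene knob 0.74 [426. 252. 447. 284.] 448 [0.473 0.333 0.02 ] [ 0.403  0.312 -0.002] [0.491 0.356 0.041]
scene knob 0.55 [379. 203. 407. 239.] 575 [0.318 0.234 0.027] [0.277 0.207 0.001] [0.339 0.264 0.054]
scene knob 0.34 [221. 253. 236. 265.] 136 [ 0.613 -0.099  0.109] [ 0.598 -0.111  0.106] [ 0.626 -0.088  0.125]
scene spindle_seat 0.55 [218. 251. 235. 263.] 151 [ 0.613 -0.1    0.109] [ 0.599 -0.113  0.106] [ 0.626 -0.089  0.125]
scene spindle_tip 0.68 [220. 251. 236. 265.] 137 [ 0.613 -0.099  0.109] [ 0.598 -0.113  0.106] [ 0.626 -0.089  0.125]
scene spindle_tip 0.25 [425. 256. 451. 279.] 363 [0.474 0.332 0.02 ] [0.446 0.314 0.005] [0.491 0.354 0.041]
scene dispenser 0.76 [ 79. 218. 268. 350.] 22013 [ 0.734 -0.188  0.101] [ 0.52  -0.302  0.021] [ 0.788 -0.02   0.206]
scene dispenser 0.36 [217. 249. 235. 263.] 161 [ 0.613 -0.101  0.109] [ 0.594 -0.117  0.1  ] [ 0
[... 1364 characters left out ...]
  0.11 ] [ 0.597 -0.118  0.105] [ 0.627 -0.092  0.128]
top dispenser 0.96 [348. 130. 505. 280.] 18141 [ 0.631 -0.198  0.104] [ 0.484 -0.329  0.043] [ 0.764 -0.031  0.21 ]
top dispenser 0.54 [141. 234. 169. 307.] 1465 [0.519 0.461 0.044] [0.409 0.436 0.016] [0.582 0.492 0.052]
top round_cap 0.58 [203. 216. 217. 231.] 183 [0.608 0.336 0.018] [0.593 0.321 0.005] [0.626 0.353 0.023]
top knob_nose 0.77 [198. 270. 219. 292.] 343 [0.461 0.327 0.023] [0.439 0.307 0.007] [0.486 0.351 0.046]
top knob_nose 0.66 [173. 312. 204. 345.] 652 [0.351 0.376 0.029] [0.322 0.352 0.002] [0.385 0.413 0.058]
top knob_nose 0.59 [238. 333. 263. 361.] 636 [0.304 0.229 0.03 ] [0.271 0.202 0.002] [0.337 0.259 0.058]
0.7
```

Run:
```python
from h import *
a=cv2.imread("pics/top0.png"); b=cv2.imread("pics/scene0.png")
A=cv2.resize(a[200:380,130:410],(800,514),interpolation=cv2.INTER_CUBIC); 
c=cv2.resize(b[195:295,365:485],(360,300),interpolation=cv2.INTER_CUBIC)
d=cv2.resize(a[255:305,180:240],(360,300),interpolation=cv2.INTER_CUBIC)
e=cv2.resize(a[180:240,355:425],(350,300),interpolation=cv2.INTER_CUBIC)
f=cv2.resize(b[225:285,190:260],(350,300),interpolation=cv2.INTER_CUBIC)
cv2.imwrite("pics/crop1.png",np.vstack([np.hstack([c,e]),np.hstack([d,f])]))
```

```text
(no output)
```

View pics/top0.png

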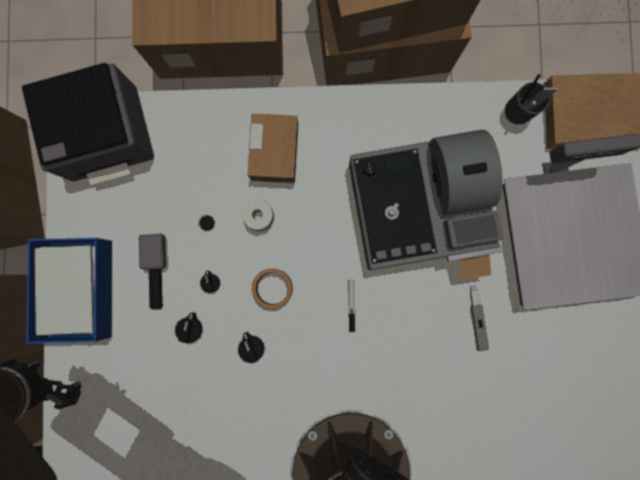

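View pics/crop1.png

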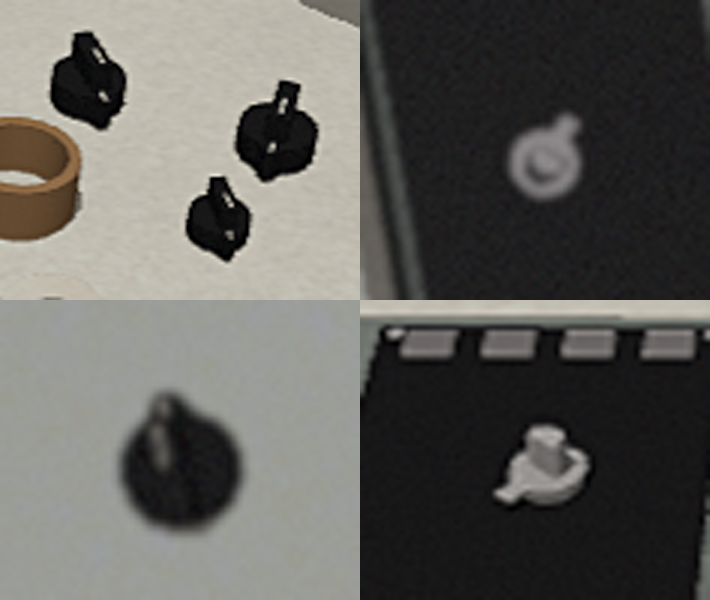

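Top view: knobs at (209,282), (188,327) and (250,347). Only (209,282) is about 41 mm high with a 48 mm skirt; the others are about 55 mm and larger, and (207,222) is the round cap. The spindle is at (392,211), its tongue up-right. So the knob meant is (209,282), with its nose up-left.

```bash
python3 -m crank '1 0.9 -1 0 0 0 0;1 0.9 -1 0 0 0 0;1 0.9 -1 0 0 0 0;1 0.9 -1 0 0 0 0;1 0.9 -1 0 0 0 0;1 0.9 -1 0 0 0 0;1 0.9 -1 0 0 0 0;1 0.9 -1 0 0 0 0;1 0.5 -1 0 0 0 0;1 0 -1 0 0 0 0' 60
python3 - <<'E'
from h import *
s=status.sense(); print(s["clock"],s["ee_pos"],np.round(s["orientation"],3).tolist(),s["joint_positions"])
im=vision.get_image("wrist"); cv2.imwrite("pics/w1.png",im["image"])
print(im["origin"],np.round(im["attitude"],2).tolist(),im["camera_matrix"][0][0])
for m in vision.masks_of("knob","wrist"):
    P,u,v=pts(im,m["pixels"]); print(m["confidence"],m["box"],len(P),np.round(np.median(P,0),3),np.round(np.percentile(P,2,0),3),np.round(np.percentile(P,98,0),3))
E
```

```text
clock: 1.7
ee_pos: [0.4368, 0.3851, 0.2313]
orientation: [[-0.901, 0.434, 0.001], [0.434, 0.901, 0.0], [-0.001, 0.001, -1.0]]
contact_force: [0.5, 1.0, 0.8]
width: 0.0853
finger_force: 0.0
1.7 [0.43675192 0.38507052 0.23131225] [[-0.901, 0.434, 0.001], [0.434, 0.901, 0.0], [-0.001, 0.001, -1.0]] [ 6.70666329e-01  3.85340804e-01  1.75616537e+00 -2.48362838e-04
  9.99367269e-01 -4.51398940e-01]
[0.36692295 0.41931187 0.37437479] [[0.43, 0.86, 0.27], [0.9, -0.41, -0.13], [0.0, 0.3, -0.95]] 334.8558291207971
0.96 [264.3, 216.5, 309.0, 270.7] 1661 [0.456 0.338 0.022] [0.436 0.312 0.001] [0.487 0.357 0.043]
0.69 [82.6, 116.9, 174.7, 181.7] 4212 [0.301 0.245 0.029] [0.271 0.208 0.007] [0.335 0.266 0.056]
0.55 [251.0, 93.8, 312.4, 173.2] 3558 [0.348 0.388 0.029] [0.32  0.358 0.027] [0.382 0.415 0.056]
```

View pics/w1.png

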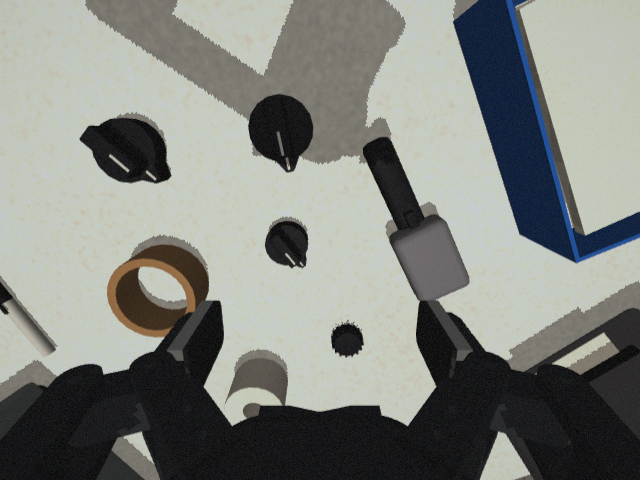

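Wrist view: the target knob is at (287,244) with its nose toward lower right, label/tape rolls and a scanner around it, nothing within about 50 mm. Now its axis and yaw, and the same for the spindle.

```bash
cat >> h.py <<'E'
def knobfit(im,m,z0=0.0):
    P,u,v=pts(im,m["pixels"])
    T=P[(P[:,2]>z0+.035)&(P[:,2]<z0+.055)]
    rect=cv2.minAreaRect((T[:,:2]*1000).astype(np.float32))
    S=P[(P[:,2]>z0+.017)&(P[:,2]<z0+.028)]
    ci=cv2.minEnclosingCircle((S[:,:2]*1000).astype(np.float32))
    q=T[:,:2]-T[:,:2].mean(0); w,V=np.linalg.eigh(q.T@q); d=V[:,1]
    print("top n",len(T),"z",np.median(T[:,2]).round(4),"rect",np.round(rect[0],1),np.round(rect[1],1),round(rect[2],1),"pca yaw",np.arctan2(d[1],d[0]).round(3),"mean",T[:,:2].mean(0).round(4),"skirt",np.round(ci[0],1),round(ci[1],1),len(S),"z",np.median(S[:,2]).round(4))
E
python3 - <<'E'
from h import *
for n in ["wrist","top","scene"]:
    im=vision.get_image(n)
    for m in vision.masks_of("knob",n):
        P,_,_=pts(im,m["pixels"])
        if np.hypot(*(np.median(P,0)[:2]-[.463,.332]))<.03: print(n,m["confidence"]);knobfit(im,m)
    if n=="wrist": continue
    for m in vision.masks_of("spindle_seat",n)[:1]:
        # washer + tongue: bright pixels above deck
        P,u,v=pts(im); g=im["image"][v,u].mean(1)
        k=(np.hypot(P[:,0]-.612,P[:,1]+.103)<.035)&(P[:,2]>.095)&(P[:,2]<.13)
        k&=g>70; Q=P[k]; print(n,"n",len(Q),np.round(Q.mean(0),4))
        A=Q[Q[:,2]<.116]; c=cv2.minEnclosingCircle((A[:,:2]*1000).astype(np.float32)); print(" encl",c)
        for rep in range(1):
            med=np.median(Q,0); rr=np.hypot(*(A[:,:2]-med[:2]).T); far=A[np.argsort(rr)[-6:]]; print(" med",med.round(4),"far",far.round(4).tolist())
        B=Q[Q[:,2]>.117]; print(" tip n",len(B),B.mean(0).round(4) if len(B) else "", "seat z",np.median(A[:,2]).round(4))
    D=vision.masks_of("dispenser",n)[0]; P,_,_=pts(im,D["pixels"]); Q=P[P[:,2]>.094]
    print(n,"disp rect",cv2.minAreaRect((Q[:,:2]*1000).astype(np.float32)))
E
```

```text
wrist 0.82
top n 510 z 0.0414 rect [458.3 333.8] [39.6 14.2] 11.4 pca yaw -2.934 mean [0.4575 0.3345] skirt [462.4 335.1] 27.8 853 z 0.0216
top 0.85
top n 102 z 0.0406 rect [459.8 330.4] [38.6 14.9] 11.7 pca yaw -2.935 mean [0.4598 0.3298] skirt [463.  331.2] 26.2 185 z 0.0212
top n 183 [ 0.6115 -0.1048  0.111 ]
 encl ((612.7948608398438, -107.772705078125), 19.40029525756836)
 med [ 0.6105 -0.105   0.1101] far [[0.6305, -0.1125, 0.1105], [0.63, -0.1142, 0.1141], [0.6285, -0.1172, 0.1082], [0.628, -0.1191, 0.1111], [0.6301, -0.1166, 0.113], [0.6272, -0.1205, 0.1005]]
 tip n 32 [ 0.6087 -0.1029  0.1245] seat z 0.109
top disp rect ((632.515380859375, -182.27239990234375), (280.00537109375, 300.54571533203125), 8.500659942626953)
scene 0.67
top n 80 z 0.0395 rect [462.4 334.5] [39.5 14.7] 11.9 pca yaw -2.925 mean [0.4636 0.3344] skirt [465.1 335.8] 27.9 175 z 0.0202
scene n 184 [ 0.6132 -0.1019  0.1104]
 encl ((605.177490234375, -109.91259002685547), 25.61481285095215)
 med [ 0.6135 -0.1012  0.1083] far [[0.5946, -0.1193, 0.0994], [0.5917, -0.118, 0.0999], [0.5851, -0.0952, 0.0974], [0.5882, -0.117, 0.0998], [0.5846, -0.118, 0.0995], [0.5812, -0.119, 0.0993]]
 tip n 41 [ 0.6105 -0.0996  0.1219] seat z 0.1075
scene disp rect ((633.7108764648438, -176.70919799804688), (281.2064208984375, 297.3826599121094), 8.332316398620605)
```

```bash
python3 -m crank '1 0.2 -0.5 -0.5 0 0 0.9;1 0.2 -0.5 -1 0 0 0.9;1 0.2 -0.5 -1 0 0 0.9;1 0.2 -0.5 -1 0 0 0.9;1 0.2 -0.5 -1 0 0 0.77;1 0.1 -0.1 -1 0 0 0;1 0 0 0 0 0 0;1 0 0 0 0 0 0' 60
python3 - <<'E'
from h import *
s=status.sense(); R=np.array(s["orientation"]); print(s["clock"],s["ee_pos"],np.arctan2(R[1,1],R[0,1]))
im=vision.get_image("wrist"); cv2.imwrite("pics/w2.png",im["image"])
for m in vision.masks_of("knob","wrist"):
    P,u,v=pts(im,m["pixels"])
    if np.hypot(*(np.median(P,0)[:2]-[.463,.332]))<.03: print(m["confidence"],m["box"]);knobfit(im,m)
E
```

```text
clock: 3.1
ee_pos: [0.4574, 0.3341, 0.1215]
orientation: [[-0.979, -0.206, -0.0], [-0.206, 0.979, -0.0], [0.001, -0.0, -1.0]]
contact_force: [0.4, -0.0, 0.2]
width: 0.0853
finger_force: 0.0
3.1 [0.45736618 0.33407695 0.12147983] 1.7778920635948832
0.61 [289.4, 201.0, 350.6, 280.1]
top n 1028 z 0.0415 rect [458.1 333.8] [39.7 14. ] 11.8 pca yaw -2.943 mean [0.4566 0.3335] skirt [462.3 334.8] 27.9 1958 z 0.0215
```

```bash
python3 -m crank '1 0.03 0 -1 0 0 0;1 0 0 -1 0 0 0;1 0 0 -1 0 0 0;1 0 0 -1 0 0 0;1 0 0 -0.5 0 0 0;0.6 0 0 -0.35 0 0 0;0.3 0 0 0 0 0 0;0 0 0 0 0 0 0;0 0 0 0 0 0 0;0 0 0 0 0 0 0' 60; python3 -m crank '0 0 0 0 0 0 0;0 0 0 0 0 0 0;0 0 0 0 0 0 0' 60
```

```text
clock: 4.2
ee_pos: [0.4584, 0.3342, 0.025]
orientation: [[-0.979, -0.206, 0.001], [-0.206, 0.979, 0.001], [-0.001, 0.0, -1.0]]
contact_force: [-4.0, -0.5, 41.9]
width: 0.0126
finger_force: 53.4
clock: 4.5
ee_pos: [0.4584, 0.3342, 0.0251]
orientation: [[-0.979, -0.206, 0.001], [-0.206, 0.979, 0.001], [-0.001, 0.0, -1.0]]
contact_force: [-0.8, -1.4, 8.3]
width: 0.0127
finger_force: 59.1
```

```bash
python3 -m crank '0 0 0 0.5 0 0 0;0 0 0 1 0 0 0;0 0 0 1 0 0 0;0 0 0 1 0 0 0;0 0.4 -1 1 0 0 0;0 0.4 -1 1 0 0 0;0 0.4 -1 1 0 0 0;0 0.4 -1 1 0 0 0;0 0.4 -1 1 0 0 0;0 0.4 -1 1 0 0 0' 60
python3 -m crank '0 0.4 -1 1 0 0 -0.4;0 0.4 -1 1 0 0 -0.4;0 0.4 -1 1 0 0 -0.4;0 0.4 -1 0.25 0 0 -0.4;0 0.4 -1 0 0 0 -0.4;0 0.4 -1 0 0 0 -0.4;0 0.4 -1 0 0 0 -0.4;0 0.4 -1 0 0 0 -0.4;0 0.4 -1 0 0 0 -0.4;0 0.4 -1 0 0 0 -0.4'
python3 -m crank '0 0.5 -1 0 0 0 -0.4;0 0.5 -1 0 0 0 -0.4;0 0.5 -1 0 0 0 -0.4;0 0.5 -1 0 0 0 -0.4;0 0.5 -1 0 0 0 0;0 0.5 -1 0 0 0 0;0 0.3 -1 0 0 0 0;0 0 -0.35 0 0 0 0;0 0 0 0 0 0 0;0 0 0 0 0 0 0'
python3 - <<'E'
from h import *
im=vision.get_image("wrist"); cv2.imwrite("pics/w3.png",im["image"])
print(im["origin"],np.round(im["attitude"],2).tolist())
for t in ["knob","spindle_seat","spindle_tip"]:
  for m in vision.masks_of(t,"wrist"):
    P,u,v=pts(im,m["pixels"]); print(t,m["confidence"],m["box"],np.round(np.median(P,0),3),np.round(np.percentile(P,2,0),3),np.round(np.percentile(P,98,0),3))
E
```

```text
clock: 5.5
ee_pos: [0.5061, 0.213, 0.216]
orientation: [[-0.979, -0.206, 0.001], [-0.206, 0.979, 0.0], [-0.001, 0.0, -1.0]]
contact_force: [1.2, -0.2, -0.2]
width: 0.0127
finger_force: 58.7
clock: 6.5
ee_pos: [0.586, 0.013, 0.2802]
orientation: [[-0.923, 0.385, 0.0], [0.385, 0.923, -0.0], [-0.0, 0.0, -1.0]]
contact_force: [0.4, -0.5, -0.4]
width: 0.0124
finger_force: 58.7
clock: 7.5
ee_pos: [0.6516, -0.1327, 0.2793]
orientation: [[-0.807, 0.591, -0.0], [0.591, 0.807, 0.0], [0.001, 0.0, -1.0]]
contact_force: [-0.3, -0.3, -0.7]
width: 0.0123
finger_force: 58.7
[ 0.58922807 -0.08629156  0.42248289] [[0.59, 0.77, 0.24], [0.81, -0.56, -0.18], [-0.0, 0.3, -0.95]]
knob 0.63 [273.2, 235.0, 367.1, 361.0] [ 0.641 -0.126  0.277] [ 0.628 -0.146  0.26 ] [ 0.666 -0.109  0.297]
spindle_seat 0.92 [302.2, 144.4, 334.7, 188.0] [ 0.609 -0.103  0.11 ] [ 0.596 -0.116  0.108] [ 0.627 -0.089  0.126]
spindle_tip 0.62 [302.3, 145.6, 335.3, 190.7] [ 0.61  -0.103  0.11 ] [ 0.596 -0.116  0.102] [ 0.628 -0.089  0.126]
```

View pics/w3.png

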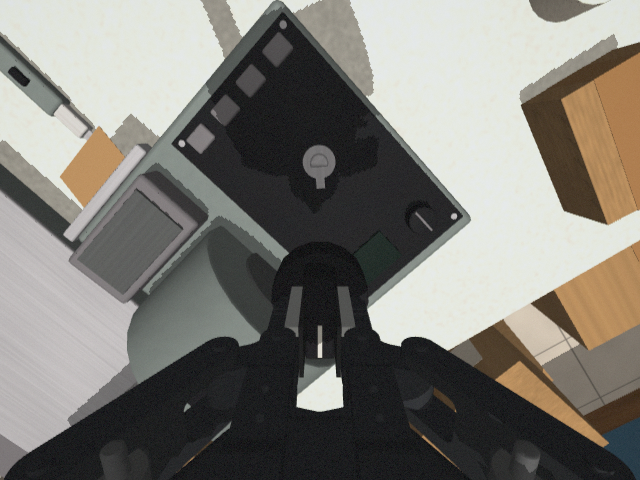

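Wrist view: washer at (319,161), tongue at (320,187) toward the gripper. The knob is held straight, its skirt around (320,270), bar in line with the tongue. Measure both finely.

```bash
cat >> h.py <<'E'
def rectify(im,c,z,half=.04,res=.0002):
    g=np.arange(-half,half,res); X,Y=np.meshgrid(c[0]+g,c[1]+g)
    uv=proj(im,np.c_[X.ravel(),Y.ravel(),np.full(X.size,z)]).reshape(X.shape+(2,)).astype(np.float32)
    return cv2.remap(im["image"],uv[...,0],uv[...,1],cv2.INTER_CUBIC),X,Y
def washer(im,c,z=.109):
    w,X,Y=rectify(im,c,z); g=cv2.cvtColor(w,cv2.COLOR_BGR2GRAY)
    t,b=cv2.threshold(g,0,255,cv2.THRESH_OTSU)
    n,l,st,ce=cv2.connectedComponentsWithStats(b); k=l[200,200] or 1+np.argmax(st[1:,4]); b=(l==k).astype(np.uint8)
    f=np.zeros_like(b); cs,_=cv2.findContours(b,0,2); cv2.drawContours(f,cs,-1,1,-1)
    d=cv2.distanceTransform(f,cv2.DIST_L2,5); i=np.unravel_index(d.argmax(),d.shape)
    core=cv2.morphologyEx(f,cv2.MORPH_OPEN,cv2.getStructuringElement(2,(61,61)))>0
    cx,cy=X[core].mean(),Y[core].mean()
    R=np.hypot(X-cx,Y-cy); tg=(f>0)&(R>.0175)&(R<.023)
    print("washer c",round(cx,4),round(cy,4),"r",np.sqrt(core.sum()/np.pi)*.0002,"tongue yaw",np.arctan2((Y[tg]-cy).mean(),(X[tg]-cx).mean()).round(3),"maxR",R[f>0].max().round(4))
    return w
E
python3 - <<'E'
from h import *
s=status.sense(); print(s["joint_positions"].round(2) if hasattr(s["joint_positions"],"round") else s["joint_positions"])
for n in ["wrist","top"]:
    im=vision.get_image(n)
    w=washer(im,(.61,-.103)); cv2.imwrite(f"pics/rect_{n}.png",w)
    if n=="wrist":
        P,u,v=pts(im); 
        k=(np.hypot(P[:,0]-.61,P[:,1]+.103)<.02); T=P[k&(P[:,2]>.120)]; print("tip",len(T),np.median(T,0).round(4), T[:,:2].mean(0),"washer z",np.median(P[k&(P[:,2]<.115)&(P[:,2]>.105),2]))
        t=np.array(s["ee_pos"]); R=np.array(s["orientation"])
        L=(P-t)@R; k=(np.hypot(L[:,0],L[:,1])<.03)&(abs(L[:,2])<.03)
        L=L[k]; print(len(L),np.histogram(L[:,2],bins=12))
        for a,b in((-.002,.006),(.006,.024)):
            q=L[(L[:,2]>a)&(L[:,2]<b)]; print(a,len(q),q.min(0).round(4),q.max(0).round(4),np.median(q,0).round(4))
        top=L[(L[:,2]>.001)&(L[:,2]<.007)]; c=top[:,:2]
        from scipy.optimize import least_squares
        hull=cv2.convexHull((c*1000).astype(np.float32))[:,0]; hull=hull[hull[:,0]>5]
        print("skirt fit (tool xy mm)",least_squares(lambda p:np.hypot(hull[:,0]-p[0],hull[:,1]-p[1])-24,[0,0],loss="soft_l1").x)
E
```

```text
[-0.25  0.46  1.5   0.    1.18 -1.19]
washer c 0.609 -0.1019 r 0.015129961591092521 tongue yaw -0.564 maxR 0.0244
tip 202 [ 0.6072 -0.1004  0.1253] [ 0.60742084 -0.10071934] washer z 0.10962620150572633
7698 (array([ 471,  392, 1430, 1752,  360,  216,  107, 2116,  293,  219,  229,
        113]), array([-0.02999626, -0.02546975, -0.02094323, -0.01641671, -0.01189019,
       -0.00736367, -0.00283715,  0.00168937,  0.00621588,  0.0107424 ,
        0.01526892,  0.01979544,  0.02432196]))
-0.002 2202 [-0.0038 -0.0232 -0.002 ] [0.0245 0.024  0.0059] [0.0132 0.0008 0.0036]
0.006 856 [ 0.0068 -0.0226  0.0061] [0.0245 0.0236 0.0234] [0.0218 0.0003 0.0134]
skirt fit (tool xy mm) [0.44714248 0.49610606]
washer c 0.6113 -0.0984 r 0.012474587654809742 tongue yaw -3.008 maxR 0.0177
```

```bash
python3 -m crank '0 -0.7 0.5 0 0 0 0.25;0 -0.7 0.5 0 0 0 0.2;0 -0.73 0.525 -0.15 0 0 0;0 0 0 -1 0 0 0;0 0 0 -1 0 0 0;0 0 0 -1 0 0 0;0 0 0 -1 0 0 0;0 0 0 -1 0 0 0;0 0 0 -0.5 0 0 0;0 0 0 0 0 0 0' 60
python3 -m crank '0 0 0 -0.3 0 0 0;0 0 0 0 0 0 0'
python3 - <<'E'
from h import *
a=[vision.get_image(n)["image"] for n in ("wrist","scene")]
cv2.imwrite("pics/c4.png",np.hstack([cv2.resize(a[0][120:400,160:480],(400,350)),cv2.resize(a[1][215:285,190:270],(400,350),interpolation=cv2.INTER_CUBIC)]))
E
```

```text
clock: 8.8
ee_pos: [0.6087, -0.1022, 0.1652]
orientation: [[-0.845, 0.535, -0.002], [0.535, 0.845, 0.0], [0.002, -0.001, -1.0]]
contact_force: [0.2, -0.0, -0.5]
width: 0.0126
finger_force: 58.6
clock: 9.0
ee_pos: [0.6096, -0.1026, 0.1605]
orientation: [[-0.845, 0.535, 0.001], [0.535, 0.845, -0.0], [-0.001, 0.0, -1.0]]
contact_force: [-0.0, -0.2, -0.1]
width: 0.0126
finger_force: 58.6
```

View pics/c4.png

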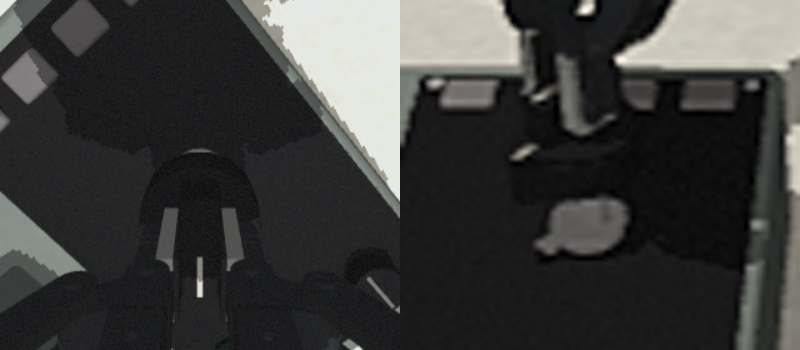

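The crop shows the knob right over the shaft (left, washer edge just peeking at (200,152)); right, nose and tongue on the same side. Lower with force checks.

```bash
python3 -m crank '0 -0.03 0.02 -0.2 0 0 0;0 0 0 -0.2 0 0 0;0 0 0 -0.2 0 0 0;0 0 0 -0.1 0 0 0;0 0 0 0 0 0 0' 60
python3 - <<'E'
from h import *
s=status.sense(); print(s["ft_torque"])
E
```

```text
clock: 9.6
ee_pos: [0.6086, -0.1022, 0.1458]
orientation: [[-0.845, 0.535, -0.001], [0.535, 0.845, 0.0], [0.001, -0.0, -1.0]]
contact_force: [0.8, 0.4, -0.1]
width: 0.0122
finger_force: 58.6
[-0.00217355  0.00543773 -0.00593601]
```

```bash
python3 -m crank '0 0 0 -0.15 0 0 0;0 0 0 -0.15 0 0 0;0 0 0 -0.15 0 0 0;0 0 0 0 0 0 0;0 0 0 0 0 0 0' 60
python3 - <<'E'
from h import *
s=status.sense(); print(s["ft_torque"])
E
```

```text
clock: 10.1
ee_pos: [0.6088, -0.1022, 0.1372]
orientation: [[-0.845, 0.535, -0.0], [0.535, 0.845, 0.0], [0.0, -0.0, -1.0]]
contact_force: [1.4, -1.2, -0.9]
width: 0.0125
finger_force: 58.6
[-0.03535512 -0.03207967  0.02945598]
```

```bash
python3 -m crank '0 0 0 -0.1 0 0 0;0 0 0 -0.1 0 0 0;0 0 0 0 0 0 0' 60;  python3 -m crank '0 0 0 -0.1 0 0 0;0 0 0 0 0 0 0' 60; python3 -m crank '0 0 0 -0.1 0 0 0;0 0 0 0 0 0 0' 60
```

```text
clock: 10.4
ee_pos: [0.609, -0.1022, 0.1333]
orientation: [[-0.845, 0.535, 0.0], [0.535, 0.845, -0.0], [-0.0, 0.0, -1.0]]
contact_force: [-0.3, 0.4, 4.4]
width: 0.0126
finger_force: 59.3
clock: 10.6
ee_pos: [0.609, -0.1022, 0.1315]
orientation: [[-0.845, 0.535, 0.0], [0.535, 0.845, -0.0], [-0.0, 0.0, -1.0]]
contact_force: [-1.9, 0.9, 7.4]
width: 0.0125
finger_force: 59.5
clock: 10.8
ee_pos: [0.6091, -0.1022, 0.1297]
orientation: [[-0.845, 0.535, 0.001], [0.535, 0.845, -0.0], [-0.001, 0.0, -1.0]]
contact_force: [-2.1, -0.2, 8.4]
width: 0.0125
finger_force: 59.8
```

```bash
python3 -m crank '0 0 0 -0.07 0 0 0;0 0 0 0 0 0 0' 60;  python3 -m crank '0 0 0 -0.05 0 0 0;0 0 0 0 0 0 0' 60
```

```text
clock: 11.0
ee_pos: [0.6091, -0.1023, 0.129]
orientation: [[-0.845, 0.535, 0.001], [0.535, 0.845, -0.0], [-0.001, 0.0, -1.0]]
contact_force: [-3.9, 0.9, 16.2]
width: 0.0128
finger_force: 60.9
clock: 11.2
ee_pos: [0.6093, -0.1023, 0.1288]
orientation: [[-0.845, 0.535, 0.002], [0.535, 0.845, -0.0], [-0.001, 0.0, -1.0]]
contact_force: [-8.2, 1.4, 29.6]
width: 0.0122
finger_force: 62.7
```

```bash
python3 -m crank '0 0 0 0.02 0 0 0;0 0 0 0 0 0 0;0 0 0 0 0 0 0;0 0 0 0 0 0 0' 60
python3 - <<'E'
from h import *
s=status.sense(); im=vision.get_image("wrist"); P,u,v=pts(im); t=np.array(s["ee_pos"]); R=np.array(s["orientation"])
L=(P-t)@R; k=(np.hypot(L[:,0],L[:,1])<.025)&(L[:,0]>.008)&(L[:,2]>-.003)&(L[:,2]<.01)
print("skirt top",np.median(P[k,2]),"below tcp",np.median(L[k,2]),"deck z",np.median(P[(np.hypot(P[:,0]-.58,P[:,1]+.04)<.02),2]))
b=vision.get_image("scene")["image"]
cv2.imwrite("pics/c5.png",np.hstack([cv2.resize(im["image"][120:400,160:480],(400,350)),cv2.resize(b[215:285,190:270],(400,350),interpolation=cv2.INTER_CUBIC)]))
E
```

```text
clock: 11.6
ee_pos: [0.6092, -0.1023, 0.1289]
orientation: [[-0.845, 0.535, 0.001], [0.535, 0.845, -0.0], [-0.001, 0.0, -1.0]]
contact_force: [-6.5, 1.7, 23.9]
width: 0.0126
finger_force: 61.9
skirt top 0.12522051706018675 below tcp 0.0036227177669026864 deck z 0.10164871539729622
```

View pics/c5.png

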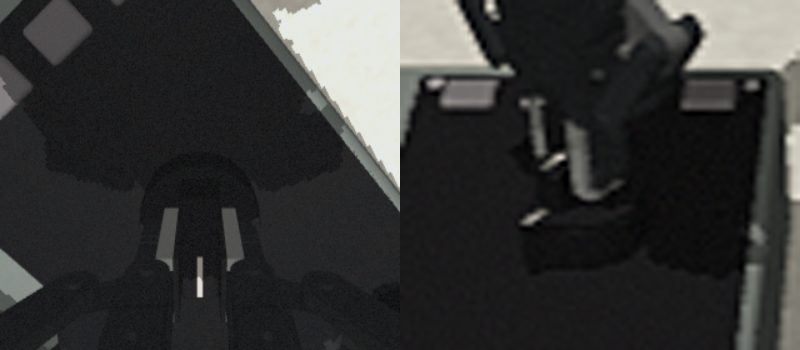

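The knob sits at the washer: its skirt top is at 0.125 m, matching the pressed-down height, and it has not slipped in the grip. The steady 24 N is well above the spring's 10.8 N, so the spindle is on its stop.

```bash
python3 -c "
from station import r
print(r.sign_off())"
```

```text
the job is handed in; nothing more can be done
None
```

The job is handed in: the knob is fully on the D-spindle with the flats matched, and the gripper is still holding it down on the stop with about 24 N; it finished at about 12 s and no verdict was returned.

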